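# Demould a terminal cover from a hinged press mould

## Task

The moulding in the hinged mould has cured. Swing the hold-down clamp fully aside, swing the mould's upper plate up by its handle and past upright until it rests back on its stop by itself (do not let it slam), then lift the moulding out and lay it down gently, flat and right way up, in the empty cooling tray. Leave the two covers already cooling, the spray can and the emergency stop alone, and leave the mould open with the clamp aside for the next charge.

Things in the scene. Friction and masses are not known exactly. Their poses are not given: they have to be found in the camera images.
- mould: Aluminium two-plate mould on a fixed steel bolster (x -85 to 125, y +-100 mm, top 18 mm up). Origin on the bench under the plates' middle; x from handle (front) to hinge (rear), z up. Lower plate 120 (x) x 130 mm, parting face 42 mm up, cavity 8 mm deep in its middle, leader pins 10 mm thick, 12 mm high at x +-48, y +-54. Two stop posts at x 105 to 119 reach 63 mm up.
- mould_hinge (a point): Middle of the mould's hinge axis, level with the parting face (66 mm behind the mould's middle, 42 mm up). The axis runs along the mould's y.
- lid (a joint): Opening angle of the upper plate (120 x 130 x 24 mm, 0.8 kg, about 3.5 N at the handle) on its hinge, rad: 0 shut, 1.57 upright, 1.95 on its stop. Damped, no spring: below about 1.4 it falls shut, beyond about 1.5 it falls back onto the stop. The clamp strap over its edge holds it shut (1.5 mm play).
- lid_handle (a point): Middle of the black round grip (17 mm thick, 54 mm long) sticking out of the middle of the upper plate's front edge along the radius (mould x when shut), 43 mm from that edge. It lies 169 mm ahead of the hinge axis and 12 mm above it when shut. Pinched across the mould's y it can turn between the fingers, so fingers pointing down can follow the arc.
- clamp (a joint): Angle of the hold-down strap on its upright pivot, rad: 0 lies across the right-hand (-y) edge of the upper plate; grows clockwise seen from above to 1.65, fully aside at its stop; clears the plate from 1.25. Starts at 0 to 0.3. About 1 N at the pin moves it; it stays where left.
- clamp_pivot (a point): Clamp's pivot axis, beside the mould plates on the -y side (mould x -20, y -89 mm), at the height of the strap's underside, 67.5 mm above the bench. The strap is 18 mm wide and 8 mm thick, its inner end reaches 44 mm from the pivot.
- clamp_pin (a point): Middle of the upright black finger pin on the strap's outer end: 14 mm thick, 36 mm high, standing on the strap's top face (75.5 to 111.5 mm above the bench); this point is 95.5 mm up, 52 mm from the pivot axis. Opening moves it in an arc from the pivot's -y side to its front (-x) side.
- moulding_centre (a point): Centre (12 mm above underside) of the black moulded cover to take out, 0.1 kg, z its top side. Flange 91 (own x) x 47 (own y) x 8 mm, sunk flush in the lower cavity with 1.5 mm play all round; on it a raised body 76 x 40 mm, 16 mm high, standing above the parting face once the mould is open. Its x lies along the mould's x.
- tray_free: The empty one of three equal fixed steel cooling trays in a row on a board: 66 (own x) x 110 (own y) x 12 mm, walls and floor 3 mm. Origin under its middle, 6 mm above the bench. A cover fits with its long side along the tray's y, either way round, its centre then 15 mm above the origin. Its place in the row varies.
- tray_a: Same tray, with cover_a in it; the three trays stand about 90 mm apart, middle to middle.
- tray_b: Same tray, with cover_b in it.
- cover_a_centre (a point): Centre of a finished cover (same as the moulding) cooling in tray_a; leave it.
- cover_b_centre (a point): Centre of a finished cover cooling in tray_b; leave it.
- can_centre (a point): Middle of the upright spray can, 52 mm thick, 155 mm high, loose, standing beside the cooling board on the mould's side; leave it.
- estop_box: Emergency stop box 70 x 70 mm, fixed on the bench beside the clamp, 97 mm high to the top of its mushroom button; origin under its middle. Do not press.
- estop (a joint): Press of the emergency stop button, m: 0 up, 0.006 pressed.

How it is judged (in metres and radians):
On the way, in this order (a step that is already met when the one before it is completed fails the run):
1. the clamp strap is swung aside (1.3 rad or more) while the mould is still shut (value of joint clamp above 1.3 rad and value of joint lid below 0.1 rad), for 0.1 s.
2. the upper plate rests back past upright (1.75 rad or more), let go of, with the moulding still in the lower plate (value of joint lid above 1.75 rad and contact force between the fingers and lid below 0.1 N and z of moulding_centre in the frame of mould below 0.055 m), for 0.2 s.
3. the moulding is lifted clear of the mould (40 mm or more) while the plate stays open (z of moulding_centre in the frame of mould above 0.09 m and value of joint lid above 1.75 rad), for 0.1 s.
At the end, for the whole second after the job is handed in: Moulding flat, right way up on the empty tray's floor (within 10 mm of the tray's middle each way, 3 mm in height, tilt under 0.08 rad), released, at rest; upper plate resting open (1.75 rad or more), clamp aside (1.3 rad or more) (x of moulding_centre in the frame of tray_free between -0.01 and 0.01 m and y of moulding_centre in the frame of tray_free between -0.01 and 0.01 m and z of moulding_centre in the frame of tray_free between 0.012 and 0.018 m and angle between moulding_centre's own z axis and vertical below 0.08 rad and linear speed of moulding below 0.02 m/s and value of joint lid above 1.75 rad and value of joint clamp above 1.3 rad and velocity of joint lid below 0.05 rad/s); the robot touches nothing.
It fails at once if the upper plate slams (faster than 3 rad/s either way) (velocity of joint lid above 3 rad/s or velocity of joint lid below -3 rad/s).
It fails at once if the moulding is dropped (falls faster than 0.5 m/s with no finger on it) (contact force between the fingers and moulding below 0.05 N and linear speed of moulding above 0.5 m/s).
It fails at once if a cover that is already cooling is moved more than 15 mm (distance of any of cover_a_centre, cover_b_centre from where it was at the start of the episode above 0.015 m).
It fails at once if the spray can is moved more than 20 mm or tipped (distance of can_centre from where it was at the start of the episode above 0.02 m or angle between can_centre's own z axis and vertical above 0.3 rad).
It fails at once if the emergency stop is pressed (value of joint estop above 0.003 m).
It also fails if it takes over 64 s, if anything falls off the work surface, if the arm or the gripper's body presses on something with over 40 N, if the wrist force passes 120 N, or if a joint passes its speed limit or range.

## Robot

A 6-joint arm with a two-finger parallel gripper is mounted at the origin on the work surface. World frame = base frame: x ahead of the robot, y to its left, z up, the work surface at z = 0. Lengths are in m, angles in degrees, forces in N, time in s.
With the tool pointing down it reaches from about 0.35 to 0.875 m from the base axis. Payload 4.2 kg.
Tool frame: the origin (TCP) lies midway between the tips of the shut fingers; the grasp point (between the pads) lies 19 mm behind it; z points along the fingers, y is the line along which they close (so a half turn about z gives the same grasp; the last joint's range is limited). The gripper opens to 87 mm and grips with 3 to 60 N. Pads are 19 mm wide; open, the fingers measure 117 mm over their backs; the gripper's body (75 mm by 190 mm) begins 51 mm behind the grasp point.
Start: joints at [88.728, 22.042, 0.453, 0, -68.411, -14.817], TCP at [0.173, 0.601, 0.223] pointing down, gripper open.
Joint ranges: [-179.83, 179.83], [-69.29, 118.12], [-61.27, 80.66], [-181.25, 117.63], [-171.15, -9.14], [-177.46, 177.46]. Speed limits (degrees/s): [159.86, 159.86, 180, 180, 180, 180].

## Interface

Orientations are given as a 3x3 rotation matrix whose columns are the frame's x, y, z axes.
In Python, from station import r, cams gives the robot as it stands.
- The arm moves only by the tool play_rows, never from a script. Its argument "commands" is text: rows parted by semicolons, each of 6 numbers parted by spaces: the shift along the world's x, y, z normalised to -1 to 1, where 1 is 30 mm, then the turn, a rotation vector about the world's x, y, z normalised to -1 to 1, where 1 is 0.15 rad. A call has 1 to 20 rows; each row shifts and turns the commanded pose from where the row before left it; what a row does not reach is not made up. A row lasts 1/10 s, in which the tool goes at most 50 mm and 8.59 degrees, less where a joint would pass 70% of its speed; a pose out of reach is approached as far as the arm can. A call with a number of a shift or a turn outside -1 to 1 is refused whole. A call with a gripper value outside its range is refused whole. "grip" is the finger opening in mm, from 0 to 87, set as the call begins (left out, the last holds). The fingers move at their own pace and stop on an object; the grip force is fixed at half the most. Time passes only in rows, so rows that do not move let the fingers close. It gives the time, the measured TCP pose, the force, the opening and the grip force at its end, in the units of the state.
- r.sense(): the state, without advancing time (a new reading comes with each control period).
- cams.capture(name): name is "side" or "top" or "wrist"; returns (picture, depth): 384x512x3 uint8, blue, green, red; 384x512 float32, m along the optical axis (not along the pixel's ray), 0 where there is no reading.
- cams.camera_info(name): a dict with "mtx" (3x3 intrinsics, pixels), "R" (3x3) and "t" (3): a world point X has camera coordinates R X + t. Camera axes: x right, y down, z forward; pixel columns grow to the right and rows downward; lengths in m; the calibration is good to about 2 mm. A picture is of the moment at which its call begins: read the wrist's pose just before it. camera_info takes no time and is no camera call; for the wrist camera it gives the pose at the moment of the call.
- r.finish_job(): hands the job in; it is judged then, once.
The state is a dict: "time_s": time; "joints": joint angles; "joint_velocities": joint speeds; "effort": joint torques, N m; "tcp_pos": TCP position; "ee_rot": TCP orientation; "wrist_force": force on the tool from outside, world axes, zero at the start; "moment": the same for the moment, N m; "gripper_width": opening from 0.0 (shut) to 1.0 (fully open); "gripper_force": force on a finger pad.
Only numpy, scipy, OpenCV 4.12 (cv2) and the standard library are available. Lean on these libraries where they do the work, as an engineer would, in place of code of your own. Each camera call takes 0.05 s, during which the arm holds its last target. There are 200 camera calls.

## Working session

There is one attempt and no reset: what is moved stays moved. The work goes in short steps, Python scripts to look and compute and a tool call to move; the robot and the scene stay as the last step left them, time stands still between calls to the robot, and variables do not carry over. Pictures are saved under pics/ and viewed, at most 10 in all, crops included, and the job is handed in when it is done.

Besides the shell and the picture viewer there is one more tool, called after ">>>" by a JSON object that holds its "method" and its "body", one argument or row to a line. play_rows: Moves the arm, as the interface text tells. Scaled input: -1 to 1 covers 30 mm each way for a shift and 0.15 rad each way for a turn. Its arguments: {"type":"object","properties":{"commands":{"type":"string"},"grip":{"type":"number"}},"required":["commands"]}

```bash
mkdir -p pics; ls
python3 - <<'E'
from station import r,cams
import cv2,numpy as np
np.set_printoptions(precision=4,suppress=True)
s=r.sense();print(s['tcp_pos'],s['ee_rot'],s['time_s'])
for n in ['top','side','wrist']:
    i=cams.camera_info(n);p,d=cams.capture(n);cv2.imwrite(f'pics/{n}0.png',p);np.savez(f'{n}0.npz',p=p,d=d,**i)
    print(n,i['mtx'],i['R'],i['t'],-np.array(i['R']).T@np.array(i['t']))
E
```

```text
pics
[0.173  0.5999 0.2215] [[ 0.9608 -0.2773 -0.0005]
 [-0.2773 -0.9608 -0.0021]
 [ 0.0001  0.0022 -1.    ]] 0.0
top [[445.4578   0.     250.1127]
 [  0.     445.4578 193.003 ]
 [  0.       0.       1.    ]] [[ 0.0205 -0.9998 -0.0077]
 [-0.9969 -0.0198 -0.0759]
 [ 0.0758  0.0093 -0.9971]] [-0.01    0.5689  1.131 ] [ 0.4817 -0.0092  1.1708]
side [[453.1213   0.     251.7149]
 [  0.     453.1213 191.9774]
 [  0.       0.       1.    ]] [[-0.8004 -0.5992 -0.0169]
 [-0.4559  0.6269 -0.6318]
 [ 0.3892 -0.498  -0.775 ]] [0.4632 0.3039 0.9757] [0.1296 0.5729 0.956 ]
wrist [[284.9668   0.     259.8015]
 [  0.     284.9668 191.5603]
 [  0.       0.       1.    ]] [[-0.2781 -0.9605  0.0016]
 [-0.9286  0.2693  0.2554]
 [-0.2457  0.0696 -0.9668]] [ 0.6228 -0.033   0.3889] [0.2381 0.5801 0.3835]
```

View pics/top0.png

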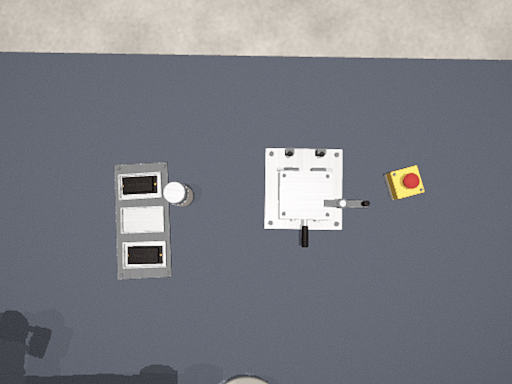

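View pics/side0.png

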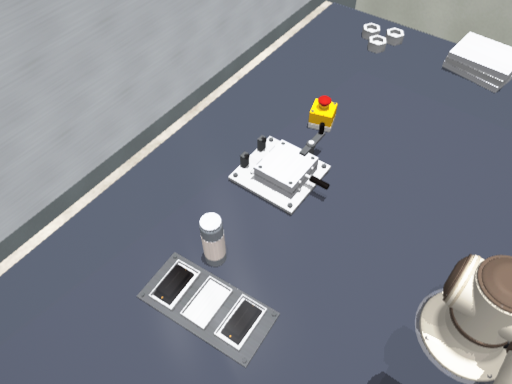

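The top view shows the mould at about (305,190) with its handle at (305,237) and its hinge up (+x). The clamp pin is at (366,203) and the e-stop at (410,181). The trays are at x≈143, rows 185/220/255, with the middle one empty, and the can is at (178,193).

```bash
cat > h.py <<'E'
import numpy as np,cv2
np.set_printoptions(precision=4,suppress=True)
def pix2plane(uv,i,z):
    uv=np.atleast_2d(uv).astype(float);R=np.array(i['R']);c=-R.T@np.array(i['t'])
    d=np.c_[uv,np.ones(len(uv))]@np.linalg.inv(i['mtx']).T@R
    return c+d*((z-c[2])/d[:,2])[:,None]
def cloud(d,i):
    v,u=np.mgrid[:d.shape[0],:d.shape[1]]
    P=np.stack([u,v,np.ones_like(u)],-1)@np.linalg.inv(i['mtx']).T*d[...,None]
    return (P-np.array(i['t']))@np.array(i['R'])
def rect(m,i,z):
    cs,_=cv2.findContours(m.astype('uint8'),cv2.RETR_EXTERNAL,cv2.CHAIN_APPROX_NONE)
    c=max(cs,key=cv2.contourArea)[:,0]
    P=pix2plane(c,i,z)[:,:2]
    (cx,cy),(w,h),a=cv2.minAreaRect((P*1000).astype('float32'))
    return np.array([cx,cy,w,h,a])
E
python3 - <<'E'
from h import *
i=np.load('top0.npz');p=i['p'].astype(int);d=i['d'];W=cloud(d,i);g=p.mean(-1)
hsv=cv2.cvtColor(i['p'],cv2.COLOR_BGR2HSV)
v,u=np.mgrid[:384,:512]
def box(a,b,c,e): return (u>=a)&(u<b)&(v>=c)&(v<e)
print('bench z',np.median(W[300:340,250:400,2]))
B=box(255,352,140,238)
print('bolster',rect((g>150)&box(255,344,140,238),i,.018))
top=B&(W[...,2]>.058)&(W[...,2]<.075)&(u<335)
print('lid z',np.median(W[top][:,2]),rect(top,i,.066))
dark=(g<45)
pin=box(355,375,195,212)&dark; print('pin',pin.sum(),u[pin].mean(),v[pin].mean(),W[pin].mean(0),W[pin][:,2].max())
pt=box(355,375,195,212)&(W[...,2]>.1);print('pin top',pt.sum(),pix2plane([[u[pt].mean(),v[pt].mean()]],i,.1115))
hd=box(295,315,222,250)&dark; print('handle',hd.sum(),rect(hd,i,.054),W[hd].mean(0),np.median(W[hd][:,2]))
cl=box(320,375,190,215)&(W[...,2]>.07);print('strap',rect(cl,i,.0755))
pv=box(336,350,195,212)&(g>190);print('pivot bolt',pix2plane([[u[pv].mean(),v[pv].mean()]],i,.0755),pv.sum())
print('board',rect(box(105,175,155,285)&(g>75),i,.0))
for r0,r1 in((165,203),(203,238),(238,275)):
    print('tray',rect(box(115,166,r0,r1)&(g>150),i,.012))
can=box(155,200,170,215)&(W[...,2]>.14);print('can',rect(can,i,.155))
e=box(375,435,160,205)&(hsv[...,1]>150)&(hsv[...,0]>18)&(hsv[...,0]<35);print('estop',rect(e,i,.06))
E
python3 - <<'E'
import cv2
a=cv2.imread('pics/top0.png')
b=cv2.resize(a[135:260,250:440],None,fx=4,fy=4,interpolation=cv2.INTER_CUBIC);cv2.imwrite('pics/c1.png',b)
E
```

```text
bench z -0.00020432063789513436
bolster [ 584.3749 -135.883   211.6236  201.4315    0.0504]
lid z 0.06548716810297688 [ 542.6895 -140.5955  166.2574  133.8989    0.8813]
pin 20 364.2 203.25 [ 0.5439 -0.2742  0.0981] 0.11228814731108235
pin top 33 [[ 0.5427 -0.2761  0.1115]]
handle 88 [ 461.7461 -135.4245   49.7557   14.9409    0.618 ] [ 0.4614 -0.1343  0.0722] 0.060098539303878845
strap [ 543.7635 -236.3999   22.1445  110.5538    1.1457]
pivot bolt [[ 0.545  -0.221   0.0755]] 83
board [496.9548 292.119  341.1015 183.7763   1.9174]
tray [583.7411 292.5877  70.1313 113.7794   5.2281]
tray [495.2545 282.8475  70.2025 112.3348   2.0251]
tray [405.1266 273.9305  69.9796 112.6062   3.2942]
can [556.0714 172.7826  50.6579  48.3711  46.5566]
estop [ 592.0864 -352.3342   67.12     11.0278   16.199 ]
```

View pics/c1.png

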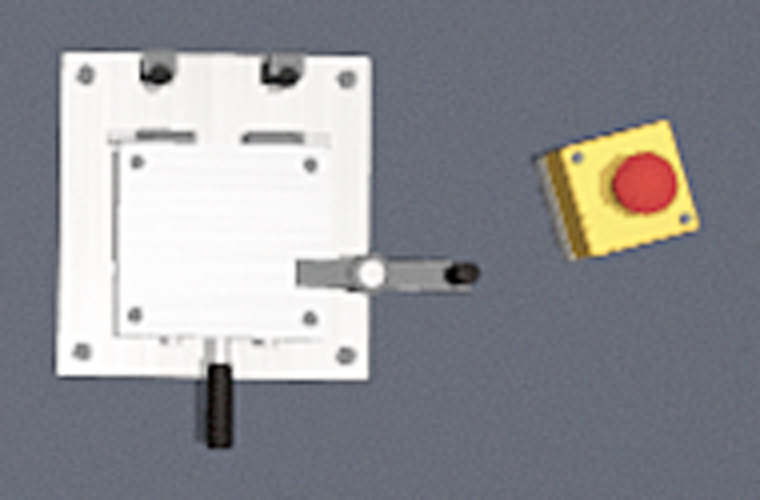

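The mould origin comes out at about (0.564,-0.136) with yaw ≈0, and the handle and pin positions agree with the given dimensions. The clamp is at about 0. I'll move above the pin.

>>> {"method": "play_rows", "body": {
  "commands": "0.5 -0.5 0 0 0 0.156;1 -1 0 0 0 0.156;1 -1 0 0 0 0.156;1 -1 0 0 0 0.156;1 -1 0 0 0 0.156;1 -1 0 0 0 0.156;1 -1 0 0 0 0.156;1 -1 0 0 0 0.156;1 -1 0 0 0 0.156;1 -1 0 0 0 0.156;1 -1 0 0 0 0.156;1 -1 0 0 0 0.156;0.5 -1 0 0 0 0;0 -1 0 0 0 0;0 -1 0 0 0 0;0 -1 0 0 0 0;0 -1 0 0 0 0;0 -1 0 0 0 0",
  "grip": 40
}}

```text
time_s: 1.95
tcp_pos: [0.5328, 0.0742, 0.2223]
ee_rot: [[1.0, -0.0, -0.001], [-0.0, -1.0, -0.0], [-0.001, 0.0, -1.0]]
wrist_force: [0.1, 0.4, 0.2]
gripper_width: 0.455
gripper_force: 0.0
```

>>> {"method": "play_rows", "body": {
  "commands": "0 -1 0 0 0 0;0 -1 0 0 0 0;0 -1 0 0 0 0;0 -1 0 0 0 0;0 -1 0 0 0 0;0 -1 0 0 0 0;0 -1 0 0 0 0;0 -1 0 0 0 0;0 -1 0 0 0 0;0 -0.5 0 0 0 0;0 0 0 0 0 0;0 0 0 0 0 0;0 0 0 0 0 0"
}}

```text
time_s: 3.25
tcp_pos: [0.5332, -0.2086, 0.2225]
ee_rot: [[1.0, 0.001, -0.0], [0.001, -1.0, 0.0], [-0.0, -0.0, -1.0]]
wrist_force: [1.5, -0.2, -0.0]
gripper_width: 0.463
gripper_force: 0.0
```

Run:
```python
from station import r,cams
from h import *
s=r.sense();print(s['tcp_pos'],s['ee_rot'],s['joints'],s['time_s'])
i=cams.camera_info('wrist');p,d=cams.capture('wrist');cv2.imwrite('pics/w1.png',p);np.savez('w1.npz',p=p,d=d,**i)
W=cloud(d,i);hsv=cv2.cvtColor(p,cv2.COLOR_BGR2HSV);z=W[...,2]
m=(p.max(-1)<60)&(z>.095)&(z<.118)
print('pin',m.sum(),np.median(W[m],0) if m.sum() else '')
m=(p.max(-1)<60)&(z>.04)&(z<.068);print('handle?',m.sum(),np.median(W[m],0))
```

```text
[ 0.5332 -0.2086  0.2225] [[ 1.      0.0011 -0.0001]
 [ 0.0011 -1.      0.0002]
 [-0.0001 -0.0002 -1.    ]] [ -5.1667  16.9499  -7.106   -0.0139 -65.9518  95.2342] 3.25
pin 184 [ 0.5434 -0.276   0.1106]
handle? 584 [ 0.662  -0.1357  0.0613]
```

View pics/w1.png

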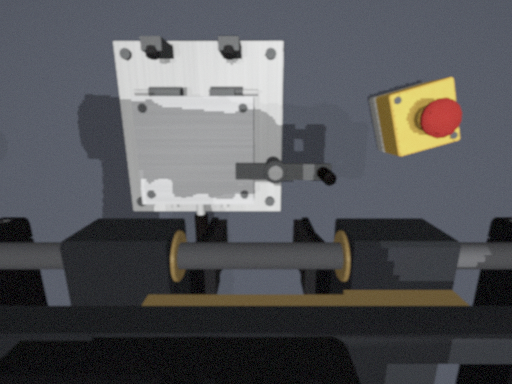

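The wrist picture shows the clamp pin at (326,176), the pivot at (274,172) and the e-stop well clear at (440,118). The pin is at (0.543,-0.276) and agrees with the top view. I'll descend on it and pinch.

>>> {"method": "play_rows", "body": {
  "commands": "0.11 -0.75 0 0 0 0;0.11 -0.75 0 0 0 0;0.11 -0.75 0 0 0 0;0 0 0 0 0 0;0 0 -0.9 0 0 0;0 0 -0.9 0 0 0;0 0 -0.9 0 0 0;0 0 -0.9 0 0 0;0 0 -0.6 0 0 0;0 0 -0.3 0 0 0;0 0 0 0 0 0;0 0 0 0 0 0"
}}

```text
time_s: 4.5
tcp_pos: [0.5439, -0.2767, 0.0886]
ee_rot: [[1.0, 0.001, 0.002], [0.001, -1.0, -0.001], [0.002, 0.001, -1.0]]
wrist_force: [0.3, 0.2, 0.5]
gripper_width: 0.459
gripper_force: 0.0
```

>>> {"method": "play_rows", "body": {
  "commands": "0 0 0 0 0 0;0 0 0 0 0 0;0 0 0 0 0 0;0 0 0 0 0 0;0 0 0 0 0 0;0 0 0 0 0 0;0 0 0 0 0 0",
  "grip": 0
}}

```text
time_s: 5.2
tcp_pos: [0.5432, -0.2772, 0.0879]
ee_rot: [[1.0, 0.0, 0.0], [0.0, -1.0, -0.0], [0.0, 0.0, -1.0]]
wrist_force: [0.4, -0.8, 2.4]
gripper_width: 0.147
gripper_force: 30.0
```

>>> {"method": "play_rows", "body": {
  "commands": "-0.345 0.035 0 0 0 0;-0.33 0.102 0 0 0 0;-0.305 0.166 0 0 0 0;-0.263 0.222 0 0 0 0;-0.215 0.272 0 0 0 0;-0.158 0.308 0 0 0 0;-0.092 0.333 0 0 0 0;-0.026 0.33 0 0 0 0;0 0 0 0 0 0;0 0 0 0 0 0"
}}

```text
time_s: 6.2
tcp_pos: [0.4865, -0.2244, 0.0875]
ee_rot: [[1.0, -0.001, -0.009], [-0.001, -1.0, 0.0], [-0.009, -0.0, -1.0]]
wrist_force: [-7.0, -2.6, 6.4]
gripper_width: 0.15
gripper_force: 30.0
```

>>> {"method": "play_rows", "body": {
  "commands": "0 0 0 0 0 0;0 0 0 0 0 0;0 0 0 0 0 0;0 0 1 0 0 0;0 0 1 0 0 0;0 0 1 0 0 0;0 0.5 1 0 0 0;-0.5 1 0 0 0 0;-1 1 0 0 0 0;-1 0.5 0 0 0 0;0 0 0 0 0 0;0 0 0 0 0 0",
  "grip": 40
}}

```text
time_s: 7.4
tcp_pos: [0.4163, -0.1336, 0.2081]
ee_rot: [[1.0, 0.001, 0.002], [0.001, -1.0, -0.0], [0.002, 0.0, -1.0]]
wrist_force: [1.1, 0.1, 1.1]
gripper_width: 0.458
gripper_force: 0.0
```

Run:
```python
from station import r,cams
from h import *
s=r.sense();print(s['tcp_pos'],s['wrist_force'])
i=cams.camera_info('wrist');p,d=cams.capture('wrist');cv2.imwrite('pics/w2.png',p)
W=cloud(d,i);z=W[...,2]
m=(p.max(-1)<60)&(z>.095)&(z<.118)&(W[...,1]<-.19)
print('pin',m.sum(),np.median(W[m],0) if m.sum() else '')
m=(p.max(-1)<60)&(z>.045)&(z<.066)&(W[...,0]<.5)&(W[...,0]>.42)&(abs(W[...,1]+.135)<.03);print('handle?',m.sum(),np.median(W[m],0))
```

```text
[ 0.4163 -0.1336  0.2081] [1.0944 0.0703 1.1277]
pin 261 [ 0.4898 -0.2223  0.1106]
handle? 726 [ 0.4588 -0.1367  0.061 ]
```

View pics/w2.png

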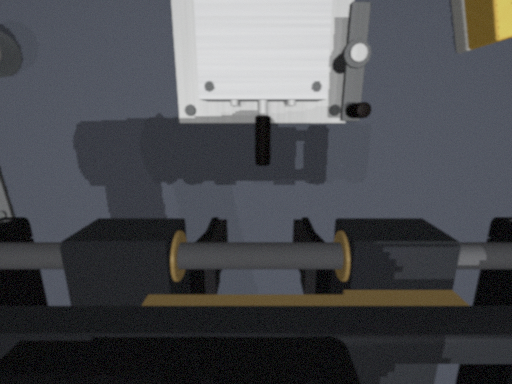

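The wrist picture shows the strap fully aside with its pin at (361,110), and the handle at (263,140). I'll tilt the tool 20° so that its body clears the pin, then grip the handle.

>>> {"method": "play_rows", "body": {
  "commands": "0.4 -0.02 0 0 -0.58 0;0.4 -0.02 0 0 -0.58 0;0.4 -0.03 0 0 -0.58 0;0.37 -0.02 0 0 -0.59 0;0 0 -0.5 0 0 0;0 0 -1 0 0 0;0 0 -1 0 0 0;0 0 -1 0 0 0;0 0 -1 0 0 0;0 0 -0.7 0 0 0;0 0 -0.35 0 0 0;0 0 -0.2 0 0 0;0 0 0 0 0 0;0 0 0 0 0 0",
  "grip": 50
}}

```text
time_s: 8.85
tcp_pos: [0.4658, -0.1419, 0.0414]
ee_rot: [[0.943, 0.005, 0.333], [-0.0, -1.0, 0.016], [0.333, -0.015, -0.943]]
wrist_force: [-0.2, 0.3, 0.2]
gripper_width: 0.576
gripper_force: 0.0
```

>>> {"method": "play_rows", "body": {
  "commands": "0 0 0 0 0 0;0 0 0 0 0 0;0 0 0 0 0 0;0 0 0 0 0 0;0 0 0 0 0 0;0 0 0 0 0 0;0 0 0 0 0 0;0 0 0 0 0 0",
  "grip": 0
}}

```text
time_s: 9.65
tcp_pos: [0.4651, -0.137, 0.042]
ee_rot: [[0.943, 0.011, 0.333], [0.004, -1.0, 0.02], [0.333, -0.018, -0.943]]
wrist_force: [-5.1, 40.2, 8.2]
gripper_width: 0.183
gripper_force: 30.0
```

>>> {"method": "play_rows", "body": {
  "commands": "0 0.08 0 0 0 0;0 0.08 0 0 0 0;0 0 0 0 0 0;0 0 0 0 0 0"
}}

```text
time_s: 10.05
tcp_pos: [0.4651, -0.1364, 0.0422]
ee_rot: [[0.943, 0.007, 0.332], [0.001, -1.0, 0.02], [0.332, -0.018, -0.943]]
wrist_force: [0.2, 11.7, -3.4]
gripper_width: 0.188
gripper_force: 30.0
```

Run:
```python
from station import r
import numpy as np
s=r.sense();print(s['tcp_pos'],s['wrist_force'],s['joints'],s['gripper_width'])
g=np.array(s['tcp_pos'])-.019*np.array(s['ee_rot'])[:,2];print('grasp',g)
h=np.array([.630,.042]);v=g[[0,2]]-h;R=np.hypot(*v);a0=np.arctan2(v[1],-v[0]);print(R,a0)
n=26;th=np.linspace(0,1.87,n+1)
# smooth start/end
c=np.c_[-R*np.cos(a0+th),R*np.sin(a0+th)];print(np.round(np.diff(c,axis=0)/.03,2).tolist())
```

```text
[ 0.4651082  -0.13635541  0.0421697 ] [ 0.22031056 11.72387104 -3.41031451] [  2.77439709  16.15954651 -45.23377091  -1.23246751  -9.20641662
  88.64366164] 0.18750133560937082
grasp [ 0.458807   -0.13672622  0.06009056]
0.17214619267335854 0.1052827605269395
[[0.06, 0.41], [0.09, 0.4], [0.12, 0.4], [0.14, 0.39], [0.17, 0.38], [0.2, 0.36], [0.22, 0.35], [0.25, 0.33], [0.27, 0.31], [0.29, 0.29], [0.31, 0.27], [0.33, 0.25], [0.35, 0.22], [0.36, 0.2], [0.38, 0.17], [0.39, 0.14], [0.4, 0.11], [0.4, 0.08], [0.41, 0.06], [0.41, 0.03], [0.41, -0.0], [0.41, -0.03], [0.41, -0.06], [0.4, -0.09], [0.39, -0.12], [0.38, -0.15]]
```

J5 is at its range limit because of the tilt, so I'll take the tilt out during the lift.

>>> {"method": "play_rows", "body": {
  "commands": "0 0 0.2 0 0.1 0;0.03 0 0.21 0 0.2 0;0.07 0 0.4 0 0.25 0;0.1 0 0.4 0 0.25 0;0.12 0 0.39 0 0.25 0;0.15 0 0.38 0 0.25 0;0.18 0 0.36 0 0.25 0;0.2 0 0.35 0 0.25 0;0.23 0 0.33 0 0.25 0;0.25 0 0.31 0 0.21 0;0.29 0 0.29 0 0 0;0 0 0 0 0 0"
}}

```text
time_s: 11.25
tcp_pos: [0.512, -0.1361, 0.1501]
ee_rot: [[1.0, -0.002, -0.006], [-0.002, -1.0, 0.022], [-0.006, -0.022, -1.0]]
wrist_force: [-3.6, 6.2, -2.3]
gripper_width: 0.188
gripper_force: 30.0
```

```bash
cat > arc.py <<'E'
from station import r
import numpy as np
s=r.sense();print(s['tcp_pos'],s['wrist_force'],s['joints'],s['gripper_width'])
g=np.array(s['tcp_pos'])-.019*np.array(s['ee_rot'])[:,2];print('grasp',g)
h=np.array([.630,.042]);v=g[[0,2]]-h;R=np.hypot(*v);a0=np.arctan2(v[1],-v[0]);print(R,'lid',a0-.105)
E
python3 arc.py
```

```text
[ 0.51197819 -0.13607404  0.15011308] [-3.5780432   6.18913664 -2.30365656] [  1.90177115  16.98082823 -17.84239229  -1.5323867  -55.48975188
  88.85672003] 0.1878124093482816
grasp [ 0.51209261 -0.13648915  0.1691082 ]
0.17337429543615906 lid 0.7179324872055428
```

>>> {"method": "play_rows", "body": {
  "commands": "0.31 0 0.27 0 0 0;0.33 0 0.25 0 0 0;0.35 0 0.22 0 0 0;0.36 0 0.2 0 0 0;0.38 0 0.17 0 0 0;0.39 0 0.14 0 0 0;0.4 0 0.11 0 0 0;0.4 0 0.08 0 0 0;0.41 0 0.06 0 0 0;0.41 0 0.03 0 0 0;0.41 0 0 0 0 0;0.41 0 -0.03 0 0 0;0.41 0 -0.06 0 0 0;0.4 0 -0.09 0 0 0;0.39 0 -0.12 0 0 0;0.38 0 -0.15 0 0 0;0 0 0 0 0 0;0 0 0 0 0 0"
}}

```text
time_s: 13.05
tcp_pos: [0.7018, -0.1353, 0.1864]
ee_rot: [[1.0, 0.001, 0.01], [0.001, -1.0, 0.021], [0.01, -0.021, -1.0]]
wrist_force: [2.4, 8.1, 7.1]
gripper_width: 0.165
gripper_force: 30.0
```

```bash
python3 arc.py
```

```text
[ 0.70184189 -0.13527028  0.18637236] [2.36908593 8.05969792 7.09012327] [  1.49532603  32.00814141  12.1029401   -1.24232004 -69.49472506
  89.00607142] 0.16510891183554013
grasp [ 0.70165162 -0.13566122  0.20536738]
0.17838961969193906 lid 1.8791229000457905
```

>>> {"method": "play_rows", "body": {
  "commands": "0 0 0 0 0 0;0 0 0 0 0 0;0 0 0 0 0 0;0 0 0.5 0 0 0;0 0 1 0 0 0;0 0 1 0 0 0;-1 0 0.5 -0.14 0 0;-1 0 0 0 0 0;-1 0 0 0 0 0;-1 0 0 0 0 0;-1 0 0 0 0 0;-1 0 0 0 0 0;-1 0 -0.5 0 0 0;0 0 -0.5 0 0 0;0 0 0 0 0 0;0 0 0 0 0 0",
  "grip": 60
}}

```text
time_s: 14.65
tcp_pos: [0.4882, -0.1378, 0.2436]
ee_rot: [[1.0, -0.0, -0.001], [-0.0, -1.0, -0.003], [-0.001, 0.003, -1.0]]
wrist_force: [0.3, -0.3, 1.1]
gripper_width: 0.691
gripper_force: 0.0
```

Run:
```python
from station import r,cams
from h import *
s=r.sense();print(s['tcp_pos'],s['ee_rot'],s['wrist_force'])
i=cams.camera_info('wrist');p,d=cams.capture('wrist');cv2.imwrite('pics/w3.png',p)
W=cloud(d,i);z=W[...,2]
m=(p.max(-1)<90)&(z>.05)&(z<.066)&(abs(W[...,0]-.564)<.06)&(abs(W[...,1]+.136)<.05)
print(m.sum(),np.median(W[m],0));print('body',rect(m,i,.058))
```

```text
[ 0.4882 -0.1378  0.2436] [[ 1.     -0.0004 -0.0006]
 [-0.0004 -1.     -0.0029]
 [-0.0006  0.0029 -1.    ]] [ 0.3307 -0.3401  1.0829]
2236 [ 0.5635 -0.137   0.0576]
body [ 561.864  -136.7549   39.3827   74.6256   89.6593]
```

View pics/w3.png

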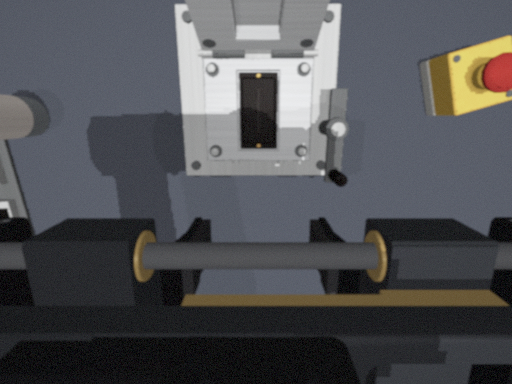

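The wrist picture shows the plate open behind, the clamp aside, and the dark moulding at (258,110) in its cavity. It measures 75×39 mm and is centred at (0.563,-0.1367). I'll grip it now.

>>> {"method": "play_rows", "body": {
  "commands": "0.5 0.04 0 0 0 0;1 0 0 0 0 0;0.7 0 0 0 0 0;0.28 0 -0.3 0 0 0;0 0 -1 0 0 0;0 0 -1 0 0 0;0 0 -1 0 0 0;0 0 -1 0 0 0;0 0 -1 0 0 0;0 0 -0.6 0 0 0;0 0 -0.4 0 0 0;0 0 -0.2 0 0 0;0 0 0 0 0 0;0 0 0 0 0 0;0 0 0 0 0 0"
}}

```text
time_s: 16.2
tcp_pos: [0.5633, -0.1361, 0.0496]
ee_rot: [[1.0, 0.0, 0.002], [0.0, -1.0, -0.002], [0.002, 0.002, -1.0]]
wrist_force: [-0.1, -0.1, 0.9]
gripper_width: 0.692
gripper_force: 0.0
```

>>> {"method": "play_rows", "body": {
  "commands": "0 0 -0.07 0 0 0;0 0 0 0 0 0;0 0 0 0 0 0;0 0 0 0 0 0;0 0 0 0 0 0;0 0 0 0 0 0;0 0 0 0 0 0",
  "grip": 0
}}

```text
time_s: 16.9
tcp_pos: [0.5625, -0.1361, 0.0465]
ee_rot: [[1.0, 0.0, -0.0], [0.0, -1.0, -0.002], [-0.0, 0.002, -1.0]]
wrist_force: [-0.9, 0.0, 1.5]
gripper_width: 0.454
gripper_force: 30.0
```

>>> {"method": "play_rows", "body": {
  "commands": "0 0 0.1 0 0 0;0 0 0.2 0 0 0;0 0 0.3 0 0 0;0 0 0.5 0 0 0;0 0 0.7 0 0 0;0 0 1 0 0 0;0 0 1 0 0 0;0 0 1 0 0 0;0 0 1 0 0 0;0 0 0 0 0 0;0 0 0 0 0 0"
}}

```text
time_s: 18.0
tcp_pos: [0.5623, -0.1358, 0.2211]
ee_rot: [[1.0, -0.0, 0.001], [-0.0, -1.0, -0.001], [0.001, 0.001, -1.0]]
wrist_force: [0.4, -1.3, -2.5]
gripper_width: 0.457
gripper_force: 30.0
```

>>> {"method": "play_rows", "body": {
  "commands": "-0.5 0.5 0 0 0 -0.61;-1 1 0 0 0 -0.61;-1 1 0 0 0 -0.61;-1 1 0 0 0 -0.61;-0.5 1 0 0 0 -0.61;0 1 0 0 0 -0.61;0 1 0 0 0 -0.61;0 1 0 0 0 -0.61;0 1 0 0 0 -0.61;0 1 0 0 0 -0.61;0 1 0 0 0 -0.61;0 1 0 0 0 -0.61;0 1 0 0 0 -0.61;0 1 0 0 0 -0.61;0 1 0 0 0 -0.61;0 1 0 0 0 -0.61;0.9 1 0 0 0 0;0.9 0 0 0 0 0;0 0 0 0 0 0;0 0 0 0 0 0"
}}

```text
time_s: 20.0
tcp_pos: [0.4958, 0.3581, 0.218]
ee_rot: [[0.106, -0.994, -0.006], [-0.994, -0.106, -0.003], [0.002, 0.006, -1.0]]
wrist_force: [-0.3, -0.4, -1.2]
gripper_width: 0.458
gripper_force: 30.0
```

Run:
```python
from station import r,cams
from h import *
s=r.sense();print(s['tcp_pos'],s['ee_rot'],s['joints'],s['wrist_force'],s['gripper_width'])
i=cams.camera_info('wrist');p,d=cams.capture('wrist');cv2.imwrite('pics/w4.png',p);np.savez('w4.npz',p=p,d=d,**i)
W=cloud(d,i);g=p.mean(-1)
m=(g>140)&(abs(W[...,0]-.495)<.045)&(abs(W[...,1]-.283)<.075)&(W[...,2]<.03)&(W[...,2]>.002)
print(m.sum());print('tray',rect(m,i,.018))
```

```text
[0.4958 0.3581 0.218 ] [[ 0.1057 -0.9944 -0.0057]
 [-0.9944 -0.1056 -0.0031]
 [ 0.0025  0.006  -1.    ]] [ 50.9116  21.1133  -1.5812  -0.1529 -67.6498 -44.7886] [-0.272  -0.3515 -1.1693] 0.4575613427785917
7187
tray [495.1161 274.9359  87.4985 125.1167   0.1949]
```

View pics/w4.png

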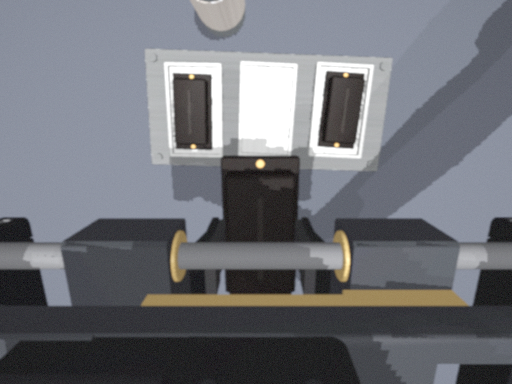

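The picture shows the moulding held level, with the empty middle tray ahead at (267,108). The mask took in the grey board, so I'll raise the threshold.

Run:
```python
from h import *
i=np.load('w4.npz');p=i['p'];g=p.mean(-1);v,u=np.mgrid[:384,:512]
print(g[108,150:395:6].astype(int))
for t in(205,225):
  for a,b in((163,230),(232,304),(306,376)):
    m=(g>t)&(u>=a)&(u<b)&(v>55)&(v<165);c=rect(m,i,.018);print(t,c)
# side walls of middle tray: fit lines
m=(g>215)&(u>=232)&(u<304)
rows=np.arange(70,145)
L=[np.where(m[k])[0].min() for k in rows];R=[np.where(m[k])[0].max() for k in rows]
for e in(L,R):
  P=pix2plane(np.c_[e,rows],i,.018);f=np.polyfit(P[:,1],P[:,0],1);print('edge x at y=.283',np.polyval(f,.283),'slope',f[0])
cols=np.arange(246,290);T=[np.where(m[:,k])[0].min() for k in cols]
P=pix2plane(np.c_[cols,T],i,.018);f=np.polyfit(P[:,0],P[:,1],1);print('top edge y at x=.495',np.polyval(f,.495),'slope',f[0])
```

```text
[186 187 185 255 118  67  74  81  83  69  91 255 200 173 174 255 255 255
 255 255 255 255 255 255 232 178 181 190 255  52  73  76  67  65  65 147
 255 178 179 175 145]
205 [581.2042 287.3169  68.3358 106.7933   5.0258]
205 [493.1519 277.5305  68.9492 106.522    3.4954]
205 [403.3256 271.757   68.416  112.1492   3.1161]
225 [581.2331 284.205   67.4324  99.5825   4.9756]
225 [493.301  275.8681  67.651  102.1824   3.494 ]
225 [403.3918 271.714   67.1981 110.9785   3.1479]
edge x at y=.283 0.525706744977014 slope -0.09154646570865793
edge x at y=.283 0.45943505127684103 slope -0.05469880458550941
top edge y at x=.495 0.22504730869739903 slope 0.05560287435240783
```

The tray centre is at about (0.493,0.2805) with yaw ≈4°, and the measured 66 mm width matches. I'll go above it and lower.

>>> {"method": "play_rows", "body": {
  "commands": "-0.03 -0.5 0 0.02 -0.04 -0.23;-0.03 -0.8 0 0 0 0;-0.04 -0.8 0 0 0 0;0 -0.49 0 0 0 0;0 0 -0.5 0 0 0;0 0 -1 0 0 0;0 0 -1 0 0 0;0 0 -1 0 0 0;0 0 -1 0 0 0;0 0 -0.6 0 0 0;0 0 -0.3 0 0 0;0 0 0 0 0 0;0 0 0 0 0 0;0 0 0 0 0 0"
}}

```text
time_s: 21.45
tcp_pos: [0.4942, 0.282, 0.0598]
ee_rot: [[0.073, -0.997, 0.006], [-0.997, -0.073, 0.005], [-0.004, -0.006, -1.0]]
wrist_force: [-0.2, -0.7, -0.9]
gripper_width: 0.457
gripper_force: 30.0
```

Run:
```python
from station import r,cams
from h import *
s=r.sense();print(s['tcp_pos'],s['ee_rot'],s['wrist_force'])
p,d=cams.capture('side');p2,_=cams.capture('wrist')
a=cv2.resize(p[200:384,100:330],(400,320));b=cv2.resize(p2,(400,300))
cv2.imwrite('pics/s1.png',np.hstack([a,np.vstack([b,np.zeros((20,400,3),'uint8')])]))
```

```text
[0.4942 0.282  0.0598] [[ 0.0727 -0.9973  0.006 ]
 [-0.9973 -0.0726  0.0049]
 [-0.0044 -0.0063 -1.    ]] [-0.1796 -0.7259 -0.9016]
```

View pics/s1.png

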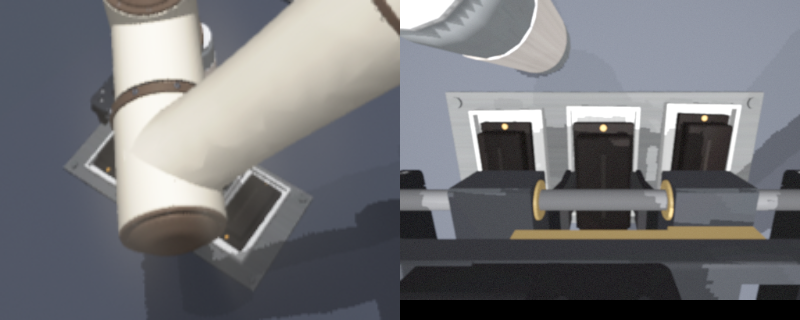

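The moulding hangs aligned over the middle tray, with its far edge at (603,125) inside the far wall at (603,110). I'll lower it gently.

>>> {"method": "play_rows", "body": {
  "commands": "-0.03 -0.04 -0.3 0 0 0;0 0 -0.3 0 0 0;0 0 -0.2 0 0 0;0 0 -0.15 0 0 0;0 0 -0.1 0 0 0;0 0 -0.1 0 0 0;0 0 0 0 0 0;0 0 0 0 0 0;0 0 0 0 0 0"
}}

```text
time_s: 22.45
tcp_pos: [0.4927, 0.2802, 0.0241]
ee_rot: [[0.072, -0.997, 0.004], [-0.997, -0.072, 0.003], [-0.003, -0.004, -1.0]]
wrist_force: [0.3, -0.1, -1.9]
gripper_width: 0.455
gripper_force: 30.0
```

>>> {"method": "play_rows", "body": {
  "commands": "0 0 -0.05 0 0 0;0 0 -0.04 0 0 0;0 0 -0.03 0 0 0;0 0 0 0 0 0;0 0 0 0 0 0"
}}

```text
time_s: 22.95
tcp_pos: [0.4927, 0.2802, 0.0216]
ee_rot: [[0.073, -0.997, 0.004], [-0.997, -0.073, 0.003], [-0.003, -0.005, -1.0]]
wrist_force: [-2.5, -0.1, 6.3]
gripper_width: 0.454
gripper_force: 30.0
```

Contact is at the expected height. I'll release and retreat straight up.

>>> {"method": "play_rows", "body": {
  "commands": "0 0 0 0 0 0;0 0 0 0 0 0;0 0 0 0 0 0;0 0 0 0 0 0;0 0 0.2 0 0 0;0 0 0.4 0 0 0;0 0 1 0 0 0;0 0 1 0 0 0;0 0 1 0 0 0;0 0 1 0 0 0;0 0 1 0 0 0;0 1 0.5 0 0 0;0 1 0 0 0 0;0 1 0 0 0 0;0 0 0 0 0 0;0 0 0 0 0 0",
  "grip": 52
}}

```text
time_s: 24.55
tcp_pos: [0.4923, 0.3703, 0.2037]
ee_rot: [[0.073, -0.997, 0.004], [-0.997, -0.073, 0.003], [-0.003, -0.004, -1.0]]
wrist_force: [-1.0, -1.6, 0.5]
gripper_width: 0.599
gripper_force: 0.0
```

Run:
```python
from station import r,cams
from h import *
s=r.sense();print(s['tcp_pos'],s['wrist_force'],s['time_s'])
i=cams.camera_info('wrist');p,d=cams.capture('wrist');W=cloud(d,i);z=W[...,2]
m=(p.max(-1)<100)&(z>.027)&(z<.042)&(abs(W[...,0]-.493)<.03)&(abs(W[...,1]-.28)<.05)
print(m.sum(),np.median(W[m],0),rect(m,i,.033))
for nm in(0,1):
  f=np.polyfit(W[m][:,nm],z[m],1);print('tilt',f[0])
t,d=cams.capture('top')
cv2.imwrite('pics/f.png',np.hstack([cv2.resize(p,(400,300)),cv2.resize(t[120:300,90:390],(400,300))]))
```

```text
[0.4923 0.3703 0.2037] [-1.0158 -1.575   0.5499] 24.55
2436 [0.4914 0.2771 0.0326] [491.3257 278.0288  39.6025  74.6329   4.1265]
tilt -0.0040410989965717166
tilt 0.0013749848716227526
```

View pics/f.png

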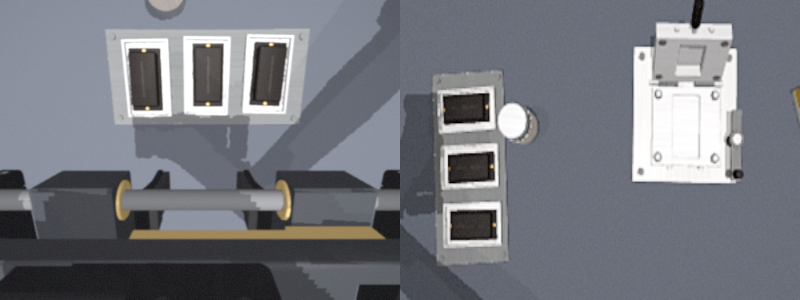

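The moulding lies flat in the middle tray at (207,75), and its top is at 33 mm as expected. The mould is open at (690,55) and the clamp is aside at (737,150).

```bash
python3 -c "
from station import r
print(r.finish_job())"
```

```text
the job is handed in; nothing more can be done
None
```

The moulding lies flat in the empty cooling tray with the mould left open and the clamp aside, and I handed the job in at about 25 s of the 64 s allowed; no verdict came back.

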